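# Level the rocking proof press with a wedge

### The job

The proof press rocks and its near left corner sits low. Take the spirit level out of its wooden tray and lay it crosswise, pointing from rail to rail, on the clear steel bed of the press; then slide the thick wooden wedge, toe first, under the corner lug at that low corner and push it in until the bubble stands centred between its two lines, without shoving the press along the bench. Leave the wedge there carrying the corner, lay the level back in its tray, and leave the thin wedge, the flat wooden bar, the composing stick and the key alone.

Things in the scene. Friction and masses are not known exactly. Their poses are not given: they have to be found in the camera images.
- press: Grey cast table-top proof press, 8 kg, free-standing: 240 mm deep (its x, away from the robot), 380 mm long (its y, to the robot's left) plus a lug at each corner. Origin: its centre at foot level; z is vertical when the bed is level. It rocks on its near right and far left feet (x -85, y -120 and x 85, y 120 mm) and leans to the near left corner, about 1.5 degrees at the start.
- lug (a point): Bottom outer edge, at mid-width, of the low near left corner lug (54 mm wide in x, 12 thick, juts 45 mm from the frame): x -85, y 235, z 15 mm in the press's frame, same axes. About 9 mm above the bench at first, 15 mm when level. The wedge goes in along the press's -y; open below for 85 mm inwards. Lifting it takes about 5 N, pushing the wedge home 4 to 10 N.
- bed (a point): Middle of the clear part of the steel bed, on its top: x 0, y -60, z 60 mm in the press's frame, same axes. Clear from y -175 to 35 mm (press frame), 204 mm wide in x between two bearer rails 18 mm wide that rise 23 mm above the bed.
- cylinder (a point): Centre of the press's locked steel cylinder, lying across the bed: x 0, y 125, z 123 mm in the press's frame. It does not roll. 80 mm in diameter; with its cheeks it reaches 131 mm to either side in x. Its wooden push bar runs along x at y 50, z 150 mm in the press's frame.
- level: Aluminium spirit level, 160 long (its x axis) x 24 wide x 38 mm high, 0.35 kg. Origin: centre of its underside, z up. A yellow-green vial with two black lines is let into the middle of its top face.
- bubble (a joint): Pale bubble in the level's vial: its place along the level's +x, m, 0 = centred; between its lines when within 3 mm of 0. It goes to the higher end, 6 mm per 10 mrad of tilt along the level, at most 15 mm, and settles in about 1.5 s. Level crosswise with its x along the press's x: it starts at the far (+) end and comes back about 2.4 mm for each mm that the lug rises.
- tray: The level's shallow dark wooden tray, fixed on the bench, outside 220 (x) x 104 (y) x 12 mm high, walls and floor 4 mm. Origin: centre of its underside; the level lies along its x axis.
- wedge: The thick wooden wedge: 120 long x 30 mm wide, flat underside, tapering evenly from 22 mm thick at the heel to 3 mm at the toe, 45 g. Origin: centre of its underside; x points from heel to toe, z up. It starts to lift the lug when its toe is about 40 mm past the lug's edge; the press is level at about 72 mm.
- wedge_toe (a point): Middle of the thick wedge's toe at its underside, 60 mm along x from its origin.
- thin_wedge: A thinner wooden wedge, 90 x 24 mm, only 7 mm thick at the heel: too thin for this job. Origin: centre of its underside. Leave alone.
- furniture: A plain flat wooden bar (printer's furniture), 105 x 42 x 15 mm, not tapered. Origin: centre of its underside. Leave alone.
- composing_stick: Steel composing stick (a shallow three-sided tray), 55 (x) x 200 (y) x 25 mm, on the left, between robot and press. Origin: centre of its underside. Leave alone.
- quoin_key: Small steel T-handled key lying flat, 110 mm long (x), 100 mm over the handle (y), 12 mm high. Origin: its middle, underside. Leave alone.
Mind the look-alikes: they are no part of the job. What is shaped like the level but red is not meant. What is shaped like the wedge but turquoise is not meant.

How it is judged:
On the way, in this order (a step that is already met when the one before it is completed fails the run):
1. the level lies let go, crosswise (within 15 degrees) and flat on the bed of the press (contact force between level and press above 1.5 N and contact force between the fingers and level below 0.1 N and z of level in the frame of press between 0.056 and 0.064 m and angle between the x axis of level and the x axis of press, either way round below 0.26 rad), for 0.2 s.
2. the thick wedge's toe is under the low corner lug, the wedge flat on the bench (y of wedge_toe in the frame of lug between -0.1 and -0.005 m and x of wedge_toe in the frame of lug between -0.04 and 0.04 m and height (world z) of wedge_toe below 0.008 m), for 0.1 s.
3. the wedge carries the corner and the bubble of the level on the bed stands still between its lines (within 3 mm of centre) (value of joint bubble between -0.003 and 0.003 m and contact force between wedge and press above 1 N and contact force between level and press above 1.5 N and contact force between the fingers and level below 0.1 N and angle between the x axis of level and the x axis of press, either way round below 0.26 rad and angle between press's own z axis and vertical below 0.01 rad), for 0.4 s.
At the end, for the whole second after the job is handed in: The press bed is level to within 10 mrad (0.57 degree), its low corner lug resting on the thick wedge, which lies flat with its toe at least 40 mm inside the lug's edge; the level lies flat on the floor of its tray; everything is released and still (angle between press's own z axis and vertical below 0.01 rad and contact force between wedge and press above 1 N and y of wedge_toe in the frame of lug below -0.04 m and angle between wedge's own z axis and vertical below 0.03 rad and contact force between level and tray above 1.5 N and z of level in the frame of tray below 0.008 m and angle between level's own z axis and vertical below 0.05 rad and linear speed of each of press, level, wedge below 0.01 m/s); the robot touches nothing.
It fails at once if the press is shoved along the bench by more than 25 mm (distance of press from where it was at the start of the episode above 0.025 m).
It fails at once if the thin wedge, the wooden bar, the composing stick or the key is moved by more than 30 mm (distance of any of thin_wedge, furniture, composing_stick, quoin_key from where it was at the start of the episode above 0.03 m).
It also fails if it takes over 72 s, if anything falls off the work surface, if the arm or the gripper's body presses on something with over 40 N, if the wrist force passes 120 N, or if a joint passes its speed limit or range.

### The arm

A 7-joint arm with a two-finger parallel gripper is mounted at the origin on the work surface. World frame = base frame: x ahead of the robot, y to its left, z up, the work surface at z = 0. Lengths are in m, angles in rad, forces in N, time in s.
With the tool pointing down it reaches from about 0.425 to 0.925 m from the base axis. Payload 6.8 kg.
Tool frame: the origin (TCP) lies at the very end of the fingers, on their centre line; the grasp point (between the pads) lies arm.tcp_to_grasp behind it (arm.tcp_to_grasp is the distance from the TCP to the grasp point, in m); z points along the fingers, y is the line along which they close (so a half turn about z gives the same grasp; the last joint's range is limited). The gripper opens to 88 mm and grips with 3 to 60 N. Pads are 20 mm wide; open, the fingers measure 115 mm over their backs; the gripper's body (75 mm by 178 mm) begins 61 mm behind the grasp point.
Start: joints at [-1.256, 0.477, 0.022, 1.555, -0.011, 1.109, -0.083], TCP at [0.277, 0.616, 0.223] pointing down, gripper open.
Joint ranges: [-2.96, 2.96], [-0.34, 2.1], [-1.41, 1.46], [0.24, 2.44], [-1.37, 4.51], [0.17, 1.92], [-2.96, 2.96]. Speed limits (rad/s): [2.39, 2.39, 3.14, 3.14, 3.14, 3.14, 3.14].

### API

Orientations are given as a 3x3 rotation matrix whose columns are the frame's x, y, z axes.
In Python, from cell import monitor, viewer, order, arm gives the robot as it stands.
- The arm moves only by the tool play_rows, never from a script. Its argument "motion" is one flat list of numbers, 5 for each row, row after row: the opening, from 0 (shut) to 1 (fully open), then the shift along the world's x, y, z in cm, then the turn about the world's z in rad. A call has 1 to 12 rows; each row is the pose to reach, as a shift and turn from the pose commanded when the call began; what a row does not reach only later rows make up. A row lasts 1/10 s, in which the tool goes at most 50 mm and 8.59 degrees, less where a joint would pass 70% of its speed; a pose out of reach is approached as far as the arm can. A call with a gripper value outside its range is refused whole. The fingers move at their own pace and stop on an object; "newtons" is the grip in N (left out, the last holds). Time passes only in rows, so rows that repeat a pose let the fingers close. It gives the time, the measured TCP pose, the force, the opening and the grip force at its end, in the units of the state.
- monitor.state(): the state, without advancing time (a new reading comes with each control period).
- viewer.grab_frame(name): name is "scene" or "top" or "wrist"; returns a dict with "frame" (400x640x3 uint8, red, green, blue), "fx", "fy", "cx", "cy" (pixels), "xyz" and "orientation" of the camera in the world. Camera axes: x right, y down, z forward; pixel columns grow to the right and rows downward; lengths in m; the calibration is good to about 2 mm. The wrist camera is an equidistant fisheye: a pixel r from the principal point sees the ray r / f radians off the axis. A picture is of the moment at which its call begins. There is no depth.
- order.sign_off(): hands the job in; it is judged then, once.
Trained networks look in a picture, given as the dict that the camera call returned (one of the last four; its "shot" number tells which), for a name from the list of things; names that differ only in an ending like _2 or _b are one class to them, and where a whole thing is asked for, a point or a joint stands for the part that bears it (a point fixed in the world has none). Each returns a list of dicts, best first, with "score" (0 to 1); they miss things now and then, are a little off and sometimes report something else, mostly with a low value. They report only what shows in the picture. A call takes as long as a camera call. They do not tell look-alikes from the thing itself.
- viewer.look_for(picture, label): "xy" ([column, row] in pixels, amid what is visible of it).
The state is a dict: "clock": time; "joints": joint angles; "dq": joint speeds; "joint_efforts": joint torques, N m; "tool_pos": TCP position; "tcp_rot": TCP orientation; "wrist_force": force on the tool from outside, world axes, zero at the start; "wrist_torque": the same for the moment, N m; "gripper_width": finger opening in m; "grasp_force": force on a finger pad.
Only numpy, scipy, OpenCV 4.12 (cv2) and the standard library are available. Lean on these libraries where they do the work, as an engineer would, in place of code of your own. Each camera call takes 0.05 s, during which the arm holds its last target. There are 200 camera calls.

## Working session

There is one attempt and no reset: what is moved stays moved. The work goes in short steps, Python scripts to look and compute and a tool call to move; the robot and the scene stay as the last step left them, time stands still between calls to the robot, and variables do not carry over. Pictures are saved under pics/ and viewed, at most 10 in all, crops included, and the job is handed in when it is done.

Besides the shell and the picture viewer there is one more tool, called by a JSON object that holds its "fn" and its "kwargs", one argument or row to a line. play_rows: Moves the arm, as the interface text tells. Its arguments: {"type":"object","properties":{"motion":{"type":"array"},"newtons":{"type":"number"}},"required":["motion"]}

```bash
mkdir -p pics; ls
cat > h.py <<'E'
import numpy as np, cv2
from cell import monitor, viewer, order, arm
def save(p,n): cv2.imwrite('pics/'+n,cv2.cvtColor(p['frame'],cv2.COLOR_RGB2BGR))
def ray(p,u,v,fish=False):
    x=(u-p['cx'])/p['fx'];y=(v-p['cy'])/p['fy']
    if fish:
        r=np.hypot(x,y); s=np.sin(r)/r if r>1e-9 else 1; d=np.array([x*s,y*s,np.cos(r)])
    else: d=np.array([x,y,1.])
    return np.array(p['orientation'])@d
def hit(p,u,v,z=0,fish=False):
    d=ray(p,u,v,fish);o=np.array(p['xyz']); return o+d*(z-o[2])/d[2]
def proj(p,X,fish=False):
    c=np.array(p['orientation']).T@(np.array(X)-np.array(p['xyz']))
    if fish:
        t=np.arctan2(np.hypot(c[0],c[1]),c[2]);k=t/np.hypot(c[0],c[1]);return [p['cx']+p['fx']*c[0]*k,p['cy']+p['fy']*c[1]*k]
    return [p['cx']+p['fx']*c[0]/c[2],p['cy']+p['fy']*c[1]/c[2]]
E
python3 - <<'E'
from h import *
s=monitor.state();print(s['clock'],s['tool_pos'],s['tcp_rot'],s['gripper_width'],arm.tcp_to_grasp)
a=viewer.grab_frame('top');b=viewer.grab_frame('scene');save(a,'top.png');save(b,'scene.png')
for p,n in((a,'top'),(b,'scene')):
    print(n,p['xyz'],p['fx'],np.round(p['orientation'],3).tolist())
    for l in['level','wedge','press','tray','lug','thin_wedge','furniture','composing_stick','quoin_key','bed','cylinder']:
        for q in viewer.look_for(p,l)[:3]: print(l,np.round(q['xy']),round(q['score'],2),np.round(hit(p,*q['xy']),3)[:2])
E
```

```text
pics
0.0 [0.27674335 0.61500782 0.22170281] [[-9.11941695e-01  4.10319359e-01 -6.07256040e-04]
 [ 4.10319784e-01  9.11940133e-01 -1.69349230e-03]
 [-1.41091520e-04 -1.79353540e-03 -9.99998382e-01]] 0.08773133489737796 0.0187
top [ 0.33790204 -0.12083128  1.47449657] 501.6776825049943 [[-0.022, -0.993, 0.114], [-1.0, 0.022, -0.007], [0.005, -0.114, -0.993]]
level [497. 259.] 0.79 [ 0.322 -0.625]
level [429. 209.] 0.72 [ 0.475 -0.431]
wedge [207. 283.] 0.9 [0.273 0.222]
wedge [269. 229.] 0.81 [0.426 0.041]
press [273. 138.] 0.85 [0.698 0.025]
tray [422. 214.] 0.78 [ 0.46  -0.412]
lug [270. 138.] 0.75 [0.698 0.036]
thin_wedge [343. 232.] 0.75 [ 0.412 -0.176]
furniture [272. 138.] 0.7 [0.7   0.028]
furniture [209. 233.] 0.61 [0.417 0.217]
composing_stick [161. 248.] 0.72 [0.379 0.358]
quoin_key [397. 270.] 0.84 [ 0.299 -0.332]
bed [272. 137.] 0.97 [0.702 0.028]
cylinder [269. 141.] 0.69 [0.689 0.039]
scene [ 1.06990116 -0.337249    1.13008094] 402.1319299022966 [[0.307, 0.819, -0.485], [0.952, -0.256, 0.171], [0.016, -0.514, -0.858]]
level [151. 211.] 0.81 [ 0.322 -0.632]
level [222. 233.] 0.56 [ 0.468 -0.432]
level [407. 169.] 0.25 [0.418 0.218]
wedge [385. 141.] 0.74 [0.282 0.195]
wedge [356. 184.] 0.66 [0.422 0.028]
tray [231. 235.] 0.69 [ 0.481 -0.408]
lug [384. 250.] 0.75 [0.672 0.025]
thin_wedge [297. 199.] 0.69 [ 0.419 -0.177]
furniture [408. 168.] 0.91 [0.413 0.222]
composing_stick [441. 151.] 0.76 [0.38  0.366]
quoin_key [244. 178.] 0.67 [ 0.286 -0.322]
bed [387. 252.] 0.6 [0.681 0.031]
cylinder [384. 251.] 0.72 [0.675 0.024]
```

View pics/top.png

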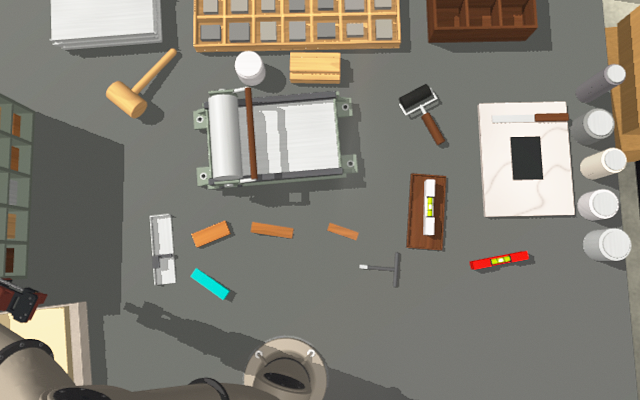

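View pics/scene.png

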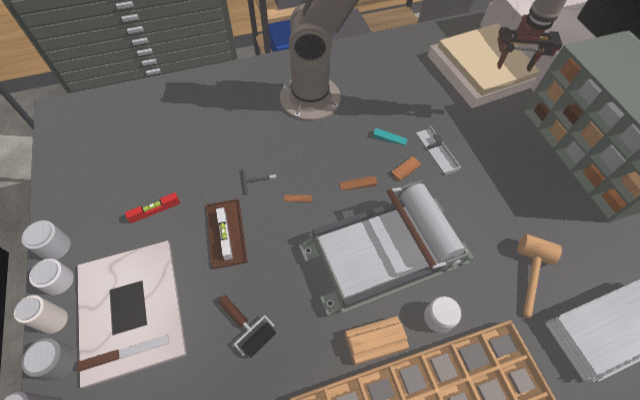

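The top view shows these candidates:
- **Level:** the silver one in the tray at (429,207). The red one at (499,260) is the look-alike.
- **Wedge:** the brown one at (272,230). The turquoise one at (211,284) is the look-alike, (343,231) is the thin wedge and (211,234) is the furniture bar.

I choose the silver level and the brown wedge at (272,230), and check both in a close crop.

Run:
```python
from h import *
p=viewer.grab_frame('top')
f=cv2.cvtColor(p['frame'],cv2.COLOR_RGB2BGR)
a=cv2.resize(f[80:250,185:365],None,fx=4.4,fy=4.4,interpolation=cv2.INTER_CUBIC)[:600,:800]
cv2.imwrite('pics/crop1.png',cv2.resize(f[84:246,185:401],None,fx=3.7,fy=3.7,interpolation=cv2.INTER_CUBIC))
hsv=cv2.cvtColor(p['frame'],cv2.COLOR_RGB2HSV)
def box(m,z,x0,y0,x1,y1):
    mm=np.zeros_like(m);mm[y0:y1,x0:x1]=m[y0:y1,x0:x1]
    ys,xs=np.nonzero(mm); r=cv2.minAreaRect(np.float32(np.c_[xs,ys]))
    c=np.array([hit(p,u,v,z)[:2] for u,v in cv2.boxPoints(r)]); 
    e1=c[1]-c[0];e2=c[2]-c[1]; L=e1 if np.hypot(*e1)>np.hypot(*e2) else e2
    print(len(xs),'ctr',c.mean(0).round(4),'sides',np.hypot(*e1).round(3),np.hypot(*e2).round(3),'ang',np.degrees(np.arctan2(L[1],L[0])).round(1))
br=((hsv[...,1]>100)&(hsv[...,2]>80)&(hsv[...,0]<25)).astype(np.uint8)
box(br,0.012,245,215,300,245); box(br,0.003,320,218,362,245)
box(br,0.015,185,215,236,250)
wh=((hsv[...,1]<50)&(hsv[...,2]>140)|((hsv[...,0]>22)&(hsv[...,0]<50)&(hsv[...,1]>120))).astype(np.uint8)
box(wh,0.042,415,170,445,245)
dk=(~((hsv[...,1]<60)&(hsv[...,2]<135))).astype(np.uint8)
box(dk,0.012,402,168,452,255)
```

```text
447 ctr [0.4224 0.0317] sides 0.031 0.123 ang -100.0
255 ctr [ 0.4144 -0.1749] sides 0.024 0.09 ang -109.7
560 ctr [0.4153 0.2086] sides 0.108 0.044 ang -68.8
552 ctr [ 0.4782 -0.4225] sides 0.032 0.159 ang 177.3
2699 ctr [ 0.4672 -0.4214] sides 0.222 0.108 ang -5.8
```

View pics/crop1.png

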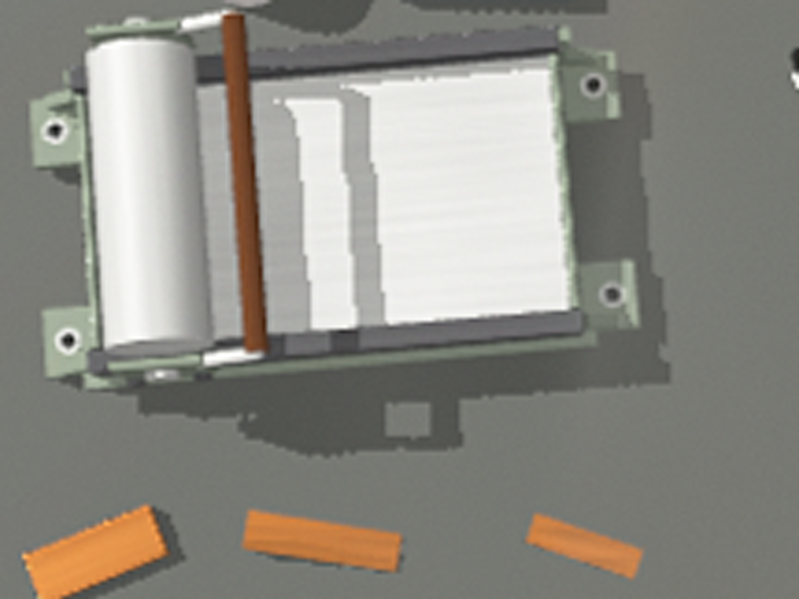

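The crop shows the brown wedge at top-view pixel (272,230) next to the shorter thin wedge and the wide bar. Its heel is probably the right (-y) end. The press is turned a few degrees, and its lug holes are at about (203,176), (200,119), (345,107) and (351,164) in the top view.

Run:
```python
from h import *
p=viewer.grab_frame('top')
px=[(203.4,175.9),(199.9,119.1),(345.3,107),(350.7,163.7)]; zs=[.021,.027,.03,.027]
w=np.array([hit(p,u,v,z)[:2] for (u,v),z in zip(px,zs)]);print(w.round(3).tolist())
m=np.array([[-.085,.212],[.085,.212],[.085,-.212],[-.085,-.212]])
from scipy.spatial.transform import Rotation as R
A=np.c_[m,np.zeros(4)];B=np.c_[w-w.mean(0),np.zeros(4)]
r,res=R.align_vectors(B,A);c=w.mean(0);M=r.as_matrix()[:2,:2]
print('press',c.round(4),np.degrees(np.arctan2(M[1,0],M[0,0])).round(2),res)
for n,q in(('lug',(-.085,.235)),('bed',(0,-.06)),('lvl',(0,-.085)),('bar',(0,.05))):print(n,(c+M@q).round(4))
```

```text
[[0.584, 0.229], [0.753, 0.239], [0.78, -0.192], [0.61, -0.203]]
press [0.682  0.0181] 3.51 0.008230482216855767
lug [0.5828 0.2474]
bed [ 0.6857 -0.0418]
lvl [ 0.6872 -0.0668]
bar [0.6789 0.068 ]
```

{"fn": "play_rows", "kwargs": {
  "motion": [1, 5, -5, 8, -0.15, 1, 10, -10, 8, -0.3, 1, 15, -15, 8, -0.45, 1, 20, -20, 8, -0.6, 1, 25, -25, 8, -0.75, 1, 28, -30, 8, -0.9, 1, 30, -34, 8, -1.05, 1, 30, -39, 8, -1.2, 1, 30, -44, 8, -1.35, 1, 30, -49, 8, -1.5, 1, 30, -54, 8, -1.65, 1, 30, -59, 8, -1.8]
}}

```text
clock: 2.5
tool_pos: [0.565, 0.1344, 0.3023]
tcp_rot: [[0.612, 0.791, 0.001], [0.791, -0.612, 0.0], [0.001, 0.0, -1.0]]
wrist_force: [1.3, -0.3, 0.1]
gripper_width: 0.088
grasp_force: 0.0
```

{"fn": "play_rows", "kwargs": {
  "motion": [0.55, 0, -5, 0, -0.14, 0.55, 0, -10, 0, -0.28, 0.55, 0, -15, 0, -0.42, 0.55, 0, -20, 0, -0.56, 0.55, -1, -25, 0, -0.7, 0.55, -3, -30, 0, -0.84, 0.55, -5, -35, 0, -0.96, 0.55, -6, -40, 0, -0.96, 0.55, -7, -44, 0, -0.96, 0.55, -7, -44, 0, -0.96, 0.55, -7, -44, 0, -0.96, 0.55, -7, -44, 0, -0.96]
}}

```text
clock: 3.7
tool_pos: [0.4954, -0.3022, 0.3018]
tcp_rot: [[0.999, -0.039, 0.0], [-0.039, -0.999, 0.001], [0.0, -0.001, -1.0]]
wrist_force: [0.7, 0.1, 1.0]
gripper_width: 0.0484
grasp_force: 0.0
```

Run:
```python
from h import *
p=viewer.grab_frame('wrist');save(p,'w1.png');s=monitor.state()
print(s['tool_pos'],np.degrees(np.arctan2(s['tcp_rot'][1][1],s['tcp_rot'][0][1])),p['xyz'],p['fx'],p['cx'],p['cy'],np.round(p['orientation'],3).tolist())
print(proj(p,[.478,-.4225,.042],True))
for l in('level','tray'):
  for q in viewer.look_for(p,l)[:2]:print(l,q,hit(p,*q['xy'],.04 if l=='level' else .005,True))
```

```text
[ 0.49563719 -0.3016795   0.3018125 ] -92.19499591003 [ 0.56164778 -0.30489573  0.46382381] 309.70691628693146 319.02471706367635 202.74068318075976 [[-0.04, -0.969, -0.243], [-0.999, 0.039, 0.01], [0.0, 0.243, -0.97]]
[np.float64(404.0930417845386), np.float64(184.35147341787382)]
level {'xy': [518.3, 260.1], 'score': 0.75} [ 0.33706692 -0.64787476  0.04      ]
level {'xy': [403.6, 179.7], 'score': 0.58} [ 0.48437207 -0.42221211  0.04      ]
tray {'xy': [390.7, 174.9], 'score': 0.8} [ 0.48599956 -0.41122541  0.005     ]
```

View pics/w1.png

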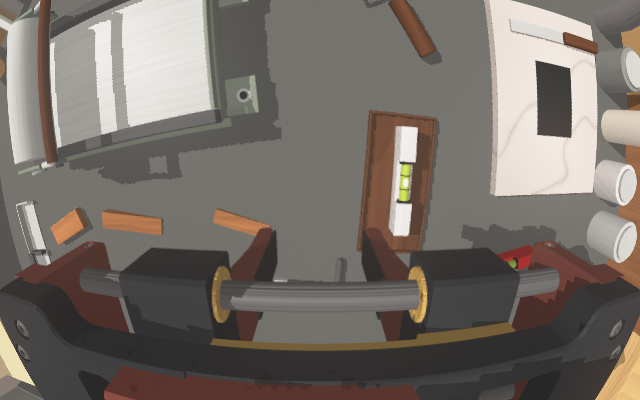

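The wrist view shows the silver level in the tray. Its top face runs from (407,127) to (400,235), and the red look-alike is partly hidden at (515,262).

Run:
```python
from h import *
p=viewer.grab_frame('wrist')
for n,a,b,z in(('level',(407,126),(400,236),.042),('trayL',(370,111),(358,250),.012),('trayR',(437,120),(428,235),.012)):
    A=hit(p,*a,z,True)[:2];B=hit(p,*b,z,True)[:2];d=A-B;print(n,A,B,(A+B)/2,np.hypot(*d),np.degrees(np.arctan2(d[1],d[0])))
```

```text
level [ 0.56091468 -0.42629989] [ 0.40065216 -0.41847348] [ 0.48078342 -0.42238669] 0.16045350757992335 -2.7958133726332695
trayL [ 0.58304793 -0.37934951] [ 0.36904136 -0.35883474] [ 0.47604464 -0.36909213] 0.21498760071062373 -5.475668931217658
trayR [ 0.57076823 -0.48350843] [ 0.3879652  -0.47440083] [ 0.47936671 -0.47895463] 0.18302976850800737 -2.852227938976125
```

{"fn": "play_rows", "kwargs": {
  "motion": [0.55, -0.7, -5, -3, 0, 0.55, -1.5, -10, -6, -0.01, 0.55, -1.5, -12.1, -10, -0.01, 0.55, -1.5, -12.1, -15, -0.01, 0.55, -1.5, -12.1, -20, -0.01, 0.55, -1.5, -12.1, -23, -0.01, 0.55, -1.5, -12.1, -26, -0.01, 0.55, -1.5, -12.1, -28, -0.01, 0.55, -1.5, -12.1, -28, -0.01, 0, -1.5, -12.1, -28, -0.01, 0, -1.5, -12.1, -28, -0.01, 0, -1.5, -12.1, -28, -0.01],
  "newtons": 25
}}

```text
clock: 5.1
tool_pos: [0.4806, -0.4251, 0.0236]
tcp_rot: [[0.999, -0.051, 0.002], [-0.051, -0.999, -0.001], [0.002, 0.001, -1.0]]
wrist_force: [-0.4, -0.3, 0.9]
gripper_width: 0.0278
grasp_force: 0.0
```

{"fn": "play_rows", "kwargs": {
  "motion": [0, 0, 0, 0, 0, 0, 0, 0, 0, 0, 0, 0, 0, 2, 0, 0, 0, 0, 6, 0, 0, 0, 0, 10, 0, 0, 0, 0, 15, 0, 0, 0, 0, 20, 0, 0, 0, 0, 20, 0]
}}

```text
clock: 5.9
tool_pos: [0.4815, -0.4278, 0.229]
tcp_rot: [[0.999, -0.052, 0.009], [-0.052, -0.999, -0.007], [0.009, 0.006, -1.0]]
wrist_force: [1.0, -1.1, -3.1]
gripper_width: 0.024
grasp_force: 24.9
```

{"fn": "play_rows", "kwargs": {
  "motion": [0, 2, 4.5, 0, 0.02, 0, 5, 8.5, 0, 0.04, 0, 7.5, 12.5, 0, 0.06, 0, 10, 17, 0, 0.08, 0, 12.5, 21, 0, 0.1, 0, 15, 25, 0, 0.115, 0, 17.5, 29, 0, 0.115, 0, 19.5, 33, 0, 0.115, 0, 20.5, 36.3, 0, 0.115, 0, 20.5, 36.3, 0, 0.115, 0, 20.5, 36.3, -4, 0.115, 0, 20.5, 36.3, -4, 0.115]
}}

```text
clock: 7.1
tool_pos: [0.6804, -0.0603, 0.176]
tcp_rot: [[0.998, 0.064, -0.011], [0.064, -0.998, 0.001], [-0.011, -0.001, -1.0]]
wrist_force: [-0.4, 1.1, -4.6]
gripper_width: 0.0237
grasp_force: 24.9
```

Run:
```python
from h import *
p=viewer.grab_frame('wrist');s=monitor.state();save(p,'w2.png')
print(s['tool_pos'],np.degrees(np.arctan2(s['tcp_rot'][1][1],s['tcp_rot'][0][1])))
```

```text
[ 0.68167581 -0.06112243  0.17864455] -86.37144055553385
```

View pics/w2.png

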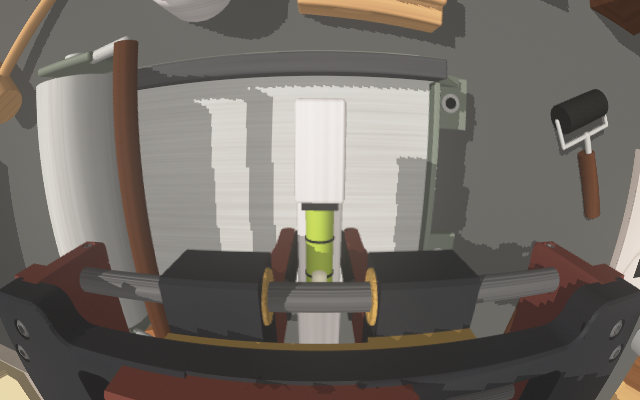

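The wrist view shows the level held crosswise above the clear bed. Its far end at (320,100) is inside the far rail at about row 80, and the push bar at (125,150) is well clear to the left.

{"fn": "play_rows", "kwargs": {
  "motion": [0, 0.2, 0, -3, 0, 0, 0.2, 0, -5.5, 0, 0, 0.2, 0, -7.5, 0, 0, 0.2, 0, -8.5, 0, 0, 0.2, 0, -9.2, 0, 0, 0.2, 0, -9.6, 0, 0, 0.2, 0, -9.6, 0, 0, 0.2, 0, -9.6, 0]
}}

```text
clock: 7.95
tool_pos: [0.6872, -0.0617, 0.087]
tcp_rot: [[0.998, 0.064, 0.001], [0.064, -0.998, -0.0], [0.001, 0.0, -1.0]]
wrist_force: [0.3, -0.2, -4.7]
gripper_width: 0.0234
grasp_force: 24.9
```

{"fn": "play_rows", "kwargs": {
  "motion": [0, 0, 0, -0.2, 0, 0, 0, 0, -0.3, 0, 0, 0, 0, -0.4, 0, 0, 0, 0, -0.5, 0, 0, 0, 0, -0.5, 0]
}}

```text
clock: 8.45
tool_pos: [0.6867, -0.0617, 0.0813]
tcp_rot: [[0.998, 0.064, 0.0], [0.064, -0.998, -0.0], [0.0, 0.0, -1.0]]
wrist_force: [-1.5, 0.3, -2.5]
gripper_width: 0.0241
grasp_force: 25.0
```

Contact is starting, so I go down 1 mm more, release and rise.

{"fn": "play_rows", "kwargs": {
  "motion": [0, 0, 0, -0.1, 0, 0, 0, 0, -0.1, 0, 0.6, 0, 0, -0.1, 0, 0.6, 0, 0, -0.1, 0, 0.6, 0, 0, -0.1, 0, 0.6, 0, 0, 3, 0, 0.6, 0, 0, 8, 0, 0.6, 0, 0, 13, 0, 0.6, 0, 0, 16, 0, 0.6, 0, 0, 16, 0]
}}

```text
clock: 9.45
tool_pos: [0.6894, -0.0627, 0.2468]
tcp_rot: [[0.998, 0.064, 0.009], [0.064, -0.998, -0.0], [0.009, 0.001, -1.0]]
wrist_force: [0.9, -0.0, 0.4]
gripper_width: 0.0526
grasp_force: 0.0
```

{"fn": "play_rows", "kwargs": {
  "motion": [1, -5, 0, 3, 0, 1, -10, 1, 6, -0.15, 1, -14, 2, 6, -0.3, 1, -17, 3, 6, -0.45, 1, -20, 4, 6, -0.6, 1, -20, 5, 6, -0.75, 1, -20, 5, 6, -0.9, 1, -20, 5, 6, -0.9]
}}

```text
clock: 10.25
tool_pos: [0.4861, -0.0107, 0.3005]
tcp_rot: [[0.67, -0.743, -0.001], [-0.743, -0.67, 0.0], [-0.001, 0.0, -1.0]]
wrist_force: [-0.9, -0.0, 0.1]
gripper_width: 0.0882
grasp_force: 0.0
```

Run:
```python
from h import *
p=viewer.grab_frame('wrist');s=monitor.state();t=viewer.grab_frame('top')
print(s['tool_pos'],np.degrees(np.arctan2(s['tcp_rot'][1][1],s['tcp_rot'][0][1])))
f=cv2.cvtColor(p['frame'],cv2.COLOR_RGB2BGR);g=cv2.cvtColor(t['frame'],cv2.COLOR_RGB2BGR)[90:250,190:390]
cv2.imwrite('pics/w3.png',np.hstack([cv2.resize(f,(480,300)),cv2.resize(g,(320,256))[:300] if 0 else cv2.copyMakeBorder(cv2.resize(g,(320,256)),0,44,0,0,0)]))
```

```text
[ 0.4863503  -0.01115121  0.30060189] -137.83910641210596
```

View pics/w3.png

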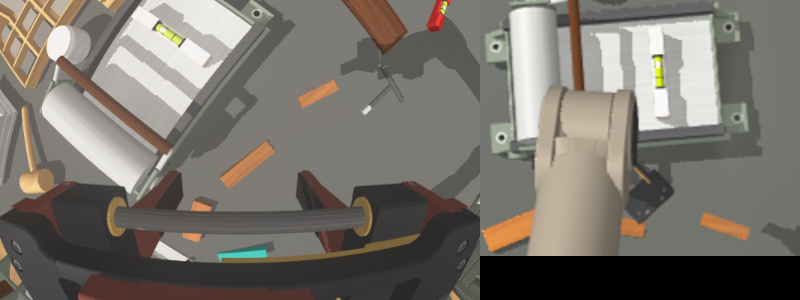

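The left half shows the level lying flat across the bed, with its vial at (170,35). The thick wedge is at (247,163), which is wrist pixel (329,217). Next is a close crop to tell heel from toe.

Run:
```python
from h import *
p=viewer.grab_frame('wrist');f=cv2.cvtColor(p['frame'],cv2.COLOR_RGB2BGR)
s=viewer.grab_frame('scene');g=cv2.cvtColor(s['frame'],cv2.COLOR_RGB2BGR)
a=cv2.resize(f[175:260,280:380],(600,510),interpolation=cv2.INTER_CUBIC)
cv2.imwrite('pics/w4.png',a)
print(hit(p,329,217,.012,True))
def ax(z,a,b):
  A=hit(p,*a,z,True)[:2];B=hit(p,*b,z,True)[:2];print(A,B,np.hypot(*(A-B)))
ax(.012,(298,242),(360,193))
```

```text
[0.42893728 0.02921045 0.012     ]
[0.4370304 0.0916601] [ 0.41982268 -0.02951667] 0.12239246238861555
```

View pics/w4.png

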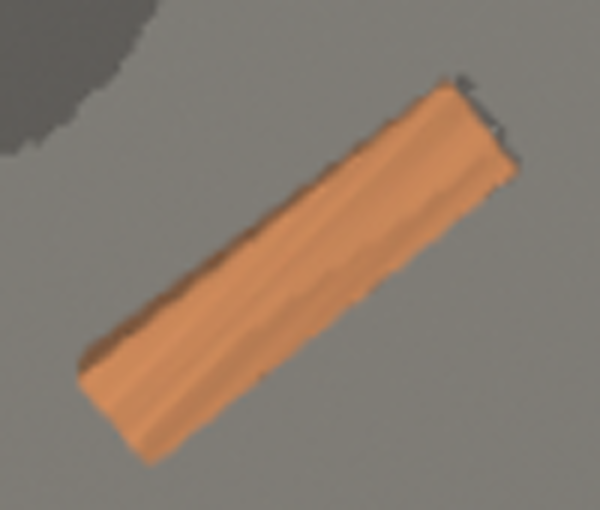

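The crop shows the dark side face widening towards the lower-left (+y) end, and only a thin shadow at the upper-right end. That puts the heel at +y and the toe at -y. I'll grip near the heel, at about (0.432, 0.071).

{"fn": "play_rows", "kwargs": {
  "motion": [0.8, 0, 0, 0, 0.15, 0.8, 0, 1, 0, 0.3, 0.8, 0, 2, 0, 0.45, 0.8, 0, 3, 0, 0.6, 0.8, 0, 5, 0, 0.75, 0.8, 0, 6, 0, 0.9, 0.8, -2, 7, 0, 1.05, 0.8, -3, 8, -3, 1.2, 0.8, -4, 8.2, -6, 1.35, 0.8, -5, 8.2, -10, 1.5, 0.8, -5.4, 8.2, -13, 1.65, 0.8, -5.4, 8.2, -15, 1.8]
}}

```text
clock: 11.65
tool_pos: [0.4311, 0.0697, 0.1488]
tcp_rot: [[0.564, 0.826, -0.003], [0.826, -0.564, -0.002], [-0.003, -0.001, -1.0]]
wrist_force: [1.0, 0.5, -0.3]
gripper_width: 0.0702
grasp_force: 0.0
```

{"fn": "play_rows", "kwargs": {
  "motion": [0.8, 0, 0, 0, 0.15, 0.8, 0, 0, 0, 0.3, 0.8, 0, 0, 0, 0.45, 0.8, 0, 0, 0, 0.45, 0.8, 0, 0, 0, 0.45]
}}

```text
clock: 12.15
tool_pos: [0.4329, 0.07, 0.151]
tcp_rot: [[0.16, 0.987, 0.0], [0.987, -0.16, -0.0], [-0.0, 0.0, -1.0]]
wrist_force: [0.5, -0.5, -0.2]
gripper_width: 0.0706
grasp_force: 0.0
```

```bash
cat > wl.py <<'E'
from h import *
p=viewer.grab_frame('wrist');s=monitor.state()
print(s['tool_pos'],np.degrees(np.arctan2(s['tcp_rot'][1][1],s['tcp_rot'][0][1])))
hsv=cv2.cvtColor(p['frame'],cv2.COLOR_RGB2HSV)
br=((hsv[...,1]>100)&(hsv[...,2]>100)&(hsv[...,0]>5)&(hsv[...,0]<20)).astype(np.uint8)
n,l,st,c=cv2.connectedComponentsWithStats(br)
for i in range(1,n):
    if st[i,4]>400:
        ys,xs=np.nonzero(l==i);w=np.array([hit(p,u,v,.012,True)[:2] for u,v in zip(xs,ys)]);r=cv2.minAreaRect(np.float32(w*1000));print(st[i],np.round(cv2.boxPoints(r)).tolist())
E
python3 wl.py
```

```text
[0.43283258 0.07015169 0.15098643] -9.19337183517051
[ 237    4   89  107 4427] [[379.0, 253.0], [417.0, 154.0], [457.0, 169.0], [418.0, 269.0]]
[ 508  165  132   64 3077] [[646.0, 25.0], [648.0, -9.0], [940.0, 7.0], [938.0, 41.0]]
[ 302  170   31  108 3149] [[400.0, -19.0], [430.0, -24.0], [450.0, 91.0], [420.0, 96.0]]
[621 205  19  78 587] [[917.0, -25.0], [927.0, -180.0], [964.0, -177.0], [955.0, -23.0]]
[174 264  22  55 535] [[224.0, -56.0], [249.0, -67.0], [281.0, 9.0], [256.0, 20.0]]
[443 264  24  55 575] [[558.0, -37.0], [564.0, -119.0], [594.0, -117.0], [587.0, -34.0]]
[ 257  316  289   35 2341] [[324.0, -115.0], [738.0, -182.0], [742.0, -162.0], [327.0, -94.0]]
[604 361  36  39 844] [[1029.0, -493.0], [1359.0, -835.0], [1441.0, -756.0], [1111.0, -414.0]]
```

{"fn": "play_rows", "kwargs": {
  "motion": [0.8, 0, 0.3, -4, -0.01, 0.8, 0, 0.3, -8, -0.01, 0.8, 0, 0.3, -11, -0.01, 0.8, 0, 0.3, -13.5, -0.01, 0.8, 0, 0.3, -14.6, -0.01, 0.8, 0, 0.3, -14.6, -0.01, 0.8, 0, 0.3, -14.6, -0.01, 0, 0, 0.3, -14.6, -0.01, 0, 0, 0.3, -14.6, -0.01, 0, 0, 0.3, -14.6, -0.01, 0, 0, 0.3, -14.6, -0.01, 0, 0, 0.3, -14.6, -0.01],
  "newtons": 40
}}

```text
clock: 13.4
tool_pos: [0.4328, 0.0736, 0.0053]
tcp_rot: [[0.166, 0.986, 0.0], [0.986, -0.166, 0.0], [0.0, 0.0, -1.0]]
wrist_force: [0.3, -0.9, -0.2]
gripper_width: 0.0335
grasp_force: 0.0
```

{"fn": "play_rows", "kwargs": {
  "motion": [0, 0, 0, 0, 0, 0, 0, 0, 0, 0, 0, 0, 0, 1, 0, 0, 0, 0, 3, 0, 0, 0, 0, 6, 0, 0, 0, 0, 10, 0, 0, 0, 0, 10, 0, 0, 0, 0, 10, 0]
}}

```text
clock: 14.2
tool_pos: [0.433, 0.074, 0.1059]
tcp_rot: [[0.166, 0.986, 0.002], [0.986, -0.166, 0.001], [0.002, 0.001, -1.0]]
wrist_force: [0.0, -0.3, -0.5]
gripper_width: 0.0297
grasp_force: 39.9
```

```bash
python3 wl.py; python3 -c "
from h import *
s=monitor.state();print(s['gripper_width'],s['grasp_force'])"
```

```text
[0.43224568 0.07367315 0.1050201 ] -9.546900585249821
[ 223    0  104  113 5856] [[379.0, 254.0], [417.0, 154.0], [457.0, 169.0], [418.0, 269.0]]
[ 552  195   88   60 2450] [[681.0, 5.0], [683.0, -39.0], [880.0, -29.0], [877.0, 15.0]]
[ 289  213   62   69 3992] [[395.0, 6.0], [448.0, -3.0], [459.0, 62.0], [406.0, 71.0]]
[ 175  312  311   39 4436] [[246.0, -56.0], [598.0, -116.0], [607.0, -67.0], [254.0, -7.0]]
[ 608  316   32   84 1140] [[881.0, -289.0], [1162.0, -718.0], [1252.0, -659.0], [971.0, -230.0]]
0.029570782785264895 39.92820918560028
```

{"fn": "play_rows", "kwargs": {
  "motion": [0, 1, 2, 5, 0.1, 0, 2, 5, 10, 0.22, 0, 2, 7, 12, 0.228, 0, 2, 7, 12, 0.228, 0, 2, 7, 12, 0.228]
}}

```text
clock: 14.75
tool_pos: [0.452, 0.1436, 0.2241]
tcp_rot: [[-0.062, 0.998, -0.001], [0.998, 0.062, -0.001], [-0.001, -0.001, -1.0]]
wrist_force: [-0.1, -0.5, -0.9]
gripper_width: 0.0295
grasp_force: 39.9
```

Run:
```python
from h import *
p=viewer.grab_frame('wrist');save(p,'w5.png');s=monitor.state()
print(s['tool_pos'],np.degrees(np.arctan2(s['tcp_rot'][1][1],s['tcp_rot'][0][1])))
print('hole pred',proj(p,[.584,.229,.021],True),'edge',proj(p,[.5828,.2474,.009],True))
```

```text
[0.45142128 0.14251531 0.22338334] 3.477228803542961
hole pred [np.float64(431.59242597194594), np.float64(120.49302100072649)] edge [np.float64(428.50959295962656), np.float64(106.06482938637365)]
```

View pics/w5.png

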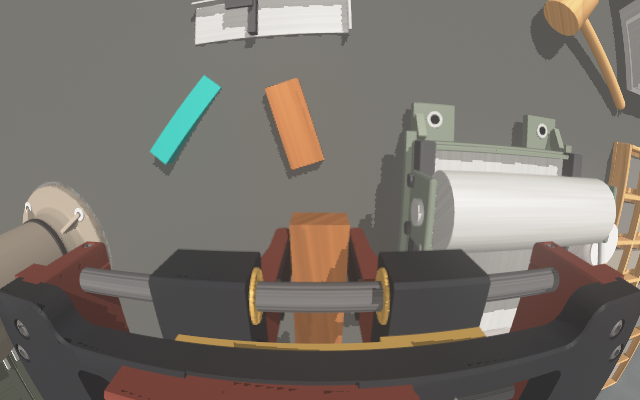

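The wrist view shows the wedge held with its heel face at (320,214). The near-left lug has its hole at (435,119) and its outer edge from (413,104) to (454,106). The far-left lug's hole is at (542,130).

Run:
```python
from h import *
p=viewer.grab_frame('wrist');s=monitor.state();T=np.array(s['tool_pos'])
H=hit(p,435,119,.021,True);F=hit(p,542,130,.027,True);E=hit(p,433.5,104.5,.021,True)
print(H,F,E,np.degrees(np.arctan2((F-H)[1],(F-H)[0])),hit(p,413,104,.021,True),hit(p,454,106,.021,True))
for n,z in(('bot',T[2]-.0045),('top',T[2]+.0175)):
  for v in (213,224):print(n,v,hit(p,320,v,z,True)-T)
```

```text
[0.58723468 0.22986566 0.021     ] [0.75440467 0.24026818 0.027     ] [0.58383799 0.24744256 0.021     ] 3.560766026867506 [0.5574061  0.24461708 0.021     ] [0.61168437 0.24952578 0.021     ]
bot 213 [-0.00024844  0.0187436  -0.0045    ]
bot 224 [ 0.00014588  0.0122711  -0.0045    ]
top 213 [-0.0006538   0.02510928  0.0175    ]
top 224 [-0.00031155  0.01949144  0.0175    ]
```

{"fn": "play_rows", "kwargs": {
  "motion": [0, 0, 5, 0, 0, 0, 1, 10, 0, 0, 0, 3, 14.5, 0, 0, 0, 5, 19, 0, 0, 0, 8, 23, 0, 0, 0, 12.4, 24.5, -3, 0, 0, 12.4, 24.5, -7, 0, 0, 12.4, 24.5, -12, 0, 0, 12.4, 24.5, -16, 0, 0, 12.4, 24.5, -19, 0, 0, 12.4, 24.5, -20, 0, 0, 12.4, 24.5, -20, 0]
}}

```text
clock: 16.05
tool_pos: [0.5756, 0.3861, 0.0224]
tcp_rot: [[-0.059, 0.998, -0.004], [0.998, 0.059, -0.004], [-0.004, -0.004, -1.0]]
wrist_force: [0.7, 0.5, -0.8]
gripper_width: 0.0297
grasp_force: 39.9
```

Run:
```python
from h import *
s=monitor.state();T=np.array(s['tool_pos']);a=np.radians(3.5)
d=np.array([np.sin(a),-np.cos(a)]);q=T[:2]+.101*d-np.array([.5845,.247])
print(s['clock'],T,np.degrees(np.arctan2(s['tcp_rot'][1][1],s['tcp_rot'][0][1])),'toe depth',q@d,'lateral',q@[np.cos(a),np.sin(a)],s['wrist_force'])
```

```text
16.05 [0.57558828 0.38607834 0.02237405] 3.3946523076410435 toe depth -0.03836297788974609 lateral -0.0004045643477655115 [ 0.69995711  0.45208855 -0.75775583]
```

{"fn": "play_rows", "kwargs": {
  "motion": [0, 0, 0, -1, 0, 0, 0, 0, -1.7, 0, 0, 0, 0, -1.7, 0, 0, 0, 0, -1.75, 0, 0, 0.1, -1.5, -1.75, 0, 0, 0.2, -3, -1.75, 0, 0, 0.27, -4.5, -1.75, 0, 0, 0.36, -6, -1.75, 0, 0, 0.43, -7.1, -1.75, 0, 0, 0.43, -7.1, -1.75, 0]
}}

```text
clock: 17.05
tool_pos: [0.5809, 0.3148, 0.0072]
tcp_rot: [[-0.058, 0.998, -0.001], [0.998, 0.058, -0.001], [-0.001, -0.001, -1.0]]
wrist_force: [0.1, -2.6, -5.4]
gripper_width: 0.0298
grasp_force: 40.0
```

{"fn": "play_rows", "kwargs": {
  "motion": [0, 0, 0, 0, 0, 0, 0, 0, 0, 0, 0, 0, 0, 0, 0]
}}

```text
clock: 17.35
tool_pos: [0.5805, 0.3175, 0.0071]
tcp_rot: [[-0.062, 0.998, -0.001], [0.998, 0.062, -0.001], [-0.001, -0.001, -1.0]]
wrist_force: [-0.4, -1.8, -5.6]
gripper_width: 0.0299
grasp_force: 40.0
```

{"fn": "play_rows", "kwargs": {
  "motion": [0, 0, 0, -0.1, 0, 0, 0, 0, -0.2, 0, 0, 0, 0, -0.25, 0, 0, 0, 0, -0.25, 0, 0, 0, 0, -0.25, 0]
}}

```text
clock: 17.85
tool_pos: [0.5814, 0.3178, 0.0054]
tcp_rot: [[-0.061, 0.998, 0.001], [0.998, 0.061, 0.001], [0.001, 0.001, -1.0]]
wrist_force: [0.2, 0.4, -0.5]
gripper_width: 0.0291
grasp_force: 40.0
```

{"fn": "play_rows", "kwargs": {
  "motion": [0, 0.03, -0.5, -0.07, 0, 0, 0.06, -1, -0.07, 0, 0, 0.09, -1.5, -0.07, 0, 0, 0.12, -2, -0.07, 0, 0, 0.15, -2.5, -0.07, 0, 0, 0.18, -3, -0.07, 0, 0, 0.18, -3, -0.07, 0, 0, 0.18, -3, -0.07, 0]
}}

```text
clock: 18.65
tool_pos: [0.5833, 0.2901, 0.0053]
tcp_rot: [[-0.062, 0.998, 0.002], [0.998, 0.062, 0.004], [0.004, 0.002, -1.0]]
wrist_force: [-1.0, 6.1, 2.7]
gripper_width: 0.0297
grasp_force: 40.0
```

{"fn": "play_rows", "kwargs": {
  "motion": [0, 0.03, -0.4, 0, 0, 0, 0.05, -0.8, 0, 0, 0, 0.08, -1.2, 0, 0, 0, 0.09, -1.4, 0, 0, 0, 0.09, -1.4, 0, 0, 0, 0.09, -1.4, 0, 0, 0, 0.09, -1.4, 0, 0]
}}

```text
clock: 19.35
tool_pos: [0.5841, 0.2768, 0.0053]
tcp_rot: [[-0.063, 0.998, 0.002], [0.998, 0.063, 0.004], [0.004, 0.002, -1.0]]
wrist_force: [-0.6, 7.5, 3.1]
gripper_width: 0.0297
grasp_force: 40.0
```

Run:
```python
from h import *
s=monitor.state();print(s['tool_pos'],s['wrist_force'],s['gripper_width'])
p=viewer.grab_frame('scene');t=viewer.grab_frame('top')
def cr(p,X,k,r=36,w=40):
    u,v=map(int,proj(p,X));f=cv2.cvtColor(p['frame'],cv2.COLOR_RGB2BGR)[v-r:v+r,u-w:u+w];return cv2.resize(f,None,fx=k,fy=k,interpolation=cv2.INTER_CUBIC)
cv2.imwrite('pics/b1.png',np.hstack([cr(p,[.687,-.063,.098],5,30,40),cr(t,[.687,-.063,.098],5,30,40)]))
```

```text
[0.58410186 0.27681904 0.00527886] [-0.59510432  7.51499012  3.07343653] 0.02968951148601754
```

View pics/b1.png

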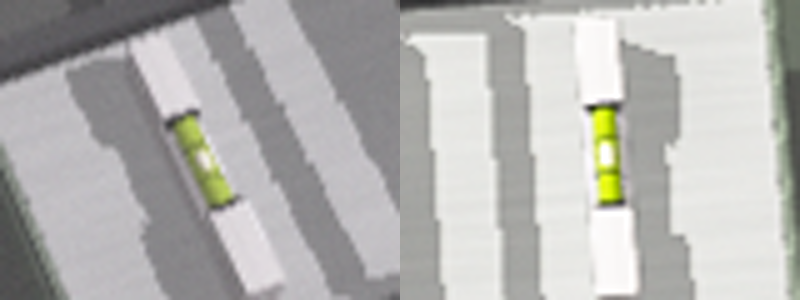

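The bubble looks centred in both views: about (205,160) in the scene crop and (606,155) in the top crop, midway along the vial in each. I'll let it settle, then release and rise.

{"fn": "play_rows", "kwargs": {
  "motion": [0, 0, 0, 0, 0, 0, 0, 0, 0, 0, 0, 0, 0, 0, 0, 0, 0, 0, 0, 0, 0.3, 0, 0, 0, 0, 0.6, 0, 0, 0, 0, 0.6, 0, 0, 0, 0, 0.6, 0, 0, 0, 0, 0.6, 0, 0, 2, 0, 0.6, 0, 0, 5, 0, 0.6, -1, 2, 10, 0, 0.6, -2, 4, 15, 0]
}}

```text
clock: 20.65
tool_pos: [0.5651, 0.3085, 0.1465]
tcp_rot: [[-0.058, 0.998, -0.001], [0.998, 0.058, -0.002], [-0.002, -0.001, -1.0]]
wrist_force: [0.7, 0.9, 0.2]
gripper_width: 0.0527
grasp_force: 0.0
```

{"fn": "play_rows", "kwargs": {
  "motion": [0.6, 0, 0, 5, -0.15, 0.6, 0, 0, 9, -0.3, 0.6, 0, -3, 12, -0.45, 0.6, 0, -6, 14, -0.6, 0.6, 0, -10, 14, -0.75, 0.6, 0, -15, 14, -0.9, 0.6, 0, -20, 14, -1.05, 0.6, 0, -25, 14, -1.2, 0.6, 0, -30, 14, -1.35, 0.6, 1, -35, 14, -1.5, 0.6, 3, -37, 14, -1.57, 0.6, 3, -37, 14, -1.57]
}}

```text
clock: 21.85
tool_pos: [0.5959, -0.0651, 0.2858]
tcp_rot: [[0.999, 0.053, 0.001], [0.053, -0.999, -0.003], [0.001, 0.003, -1.0]]
wrist_force: [-0.9, 0.1, -0.3]
gripper_width: 0.0523
grasp_force: 0.0
```

Run:
```python
from h import *
s=monitor.state();print(s['tool_pos'],np.degrees(np.arctan2(s['tcp_rot'][1][1],s['tcp_rot'][0][1])))
p=viewer.grab_frame('wrist');f=cv2.cvtColor(p['frame'],cv2.COLOR_RGB2BGR)
u,v=map(int,proj(p,[.687,-.063,.098],True));print(u,v)
c=f[max(0,v-60):v+60,max(0,u-75):u+75]
t=viewer.grab_frame('top');g=cv2.cvtColor(t['frame'],cv2.COLOR_RGB2BGR)[90:190,190:270]
cv2.imwrite('pics/b2.png',np.hstack([cv2.resize(c,(500,400),interpolation=cv2.INTER_CUBIC),cv2.resize(g,(300,400),interpolation=cv2.INTER_CUBIC)]))
# numeric: yellow-green vial & bubble, in plane z=.098, along press x
hsv=cv2.cvtColor(p['frame'],cv2.COLOR_RGB2HSV)
m=((hsv[...,0]>25)&(hsv[...,0]<45)&(hsv[...,1]>120)&(hsv[...,2]>110))
ys,xs=np.nonzero(m);k=(abs(xs-u)<60)&(abs(ys-v)<60);xs,ys=xs[k],ys[k]
w=np.array([hit(p,a,b,.098,True)[:2] for a,b in zip(xs,ys)]);print(len(w),w.min(0),w.max(0))
for q in viewer.look_for(p,'bubble')[:2]:print(q,hit(p,*q['xy'],.098,True))
```

```text
[ 0.59588714 -0.06506689  0.2858344 ] -86.95931983522328
320 104
333 [ 0.66166656 -0.06901445] [ 0.71333586 -0.05530219]
```

View pics/b2.png

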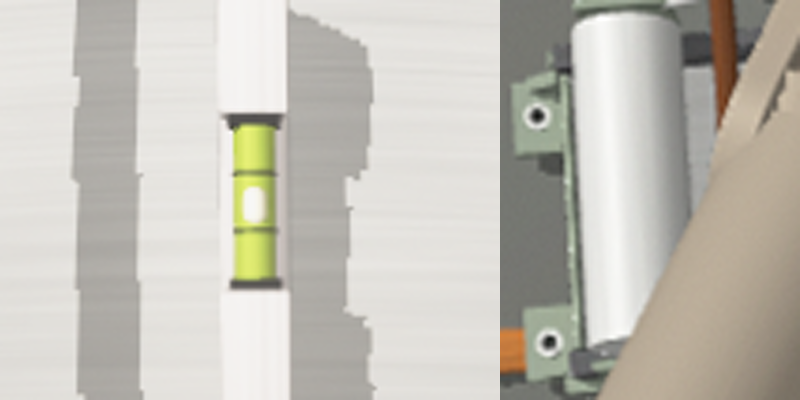

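The level was released before this picture. The bubble at rows 187–222 sits midway between its lines at rows 173 and 230, and the wedge shows under the lug at (512,350). Next I pick up the level.

{"fn": "play_rows", "kwargs": {
  "motion": [0.6, 4, 0.2, 0, 0.01, 0.6, 8, 0.3, 0, 0.01, 0.6, 9.1, 0.3, -3, 0.01, 0.6, 9.1, 0.3, -8, 0.01, 0.6, 9.1, 0.3, -13, 0.01, 0.6, 9.1, 0.3, -17, 0.01, 0.6, 9.1, 0.3, -19.5, 0.01, 0.6, 9.1, 0.3, -20.5, 0.01, 0.6, 9.1, 0.3, -20.5, 0.01, 0.6, 9.1, 0.3, -20.5, 0.01]
}}

```text
clock: 23.0
tool_pos: [0.6873, -0.0566, 0.0823]
tcp_rot: [[0.997, 0.073, 0.002], [0.073, -0.997, -0.0], [0.002, 0.0, -1.0]]
wrist_force: [0.0, 0.1, 0.6]
gripper_width: 0.0529
grasp_force: 0.0
```

{"fn": "play_rows", "kwargs": {
  "motion": [0, 0, 0, 0, 0, 0, 0, 0, 0, 0, 0, 0, 0, 0, 0, 0, 0, 0, 0, 0, 0, 0, 0, 0, 0, 0, 0, 0, 1, 0, 0, 0, 0, 4, 0, 0, 0, 0, 9, 0, 0, 0, 0, 14, 0, 0, 0, 0, 14, 0],
  "newtons": 25
}}

```text
clock: 24.0
tool_pos: [0.6894, -0.0577, 0.2279]
tcp_rot: [[0.997, 0.072, 0.01], [0.072, -0.997, 0.0], [0.01, 0.001, -1.0]]
wrist_force: [0.9, -0.9, -2.8]
gripper_width: 0.0234
grasp_force: 25.0
```

{"fn": "play_rows", "kwargs": {
  "motion": [0, -2.5, -4, 0, -0.02, 0, -5, -8, 0, -0.04, 0, -7.5, -12, 0, -0.06, 0, -10, -16, 0, -0.08, 0, -12.5, -20, 0, -0.1, 0, -15, -24, 0, -0.13, 0, -17.5, -28, 0, -0.13, 0, -19.5, -32, 0, -0.13, 0, -21.5, -36.4, -2, -0.13, 0, -21.5, -36.4, -7, -0.13, 0, -21.5, -36.4, -11, -0.13, 0, -21.5, -36.4, -11, -0.13]
}}

```text
clock: 25.2
tool_pos: [0.4684, -0.4162, 0.1041]
tcp_rot: [[0.998, -0.058, -0.009], [-0.058, -0.998, 0.009], [-0.01, -0.009, -1.0]]
wrist_force: [-0.7, 1.0, -4.3]
gripper_width: 0.0238
grasp_force: 25.0
```

Run:
```python
from h import *
s=monitor.state();print(s['tool_pos'],np.degrees(np.arctan2(s['tcp_rot'][1][1],s['tcp_rot'][0][1])),s['wrist_force'],s['gripper_width'])
p=viewer.grab_frame('wrist');hsv=cv2.cvtColor(p['frame'],cv2.COLOR_RGB2HSV)
print([np.round(q['xy'])for q in viewer.look_for(p,'tray')[:1]])
save(p,'w6.png')
```

```text
[ 0.46836668 -0.41623531  0.10414925] -93.3309141068563 [-0.66384614  1.01103178 -4.28483257] 0.02383251943683951
[array([347., 146.])]
```

View pics/w6.png

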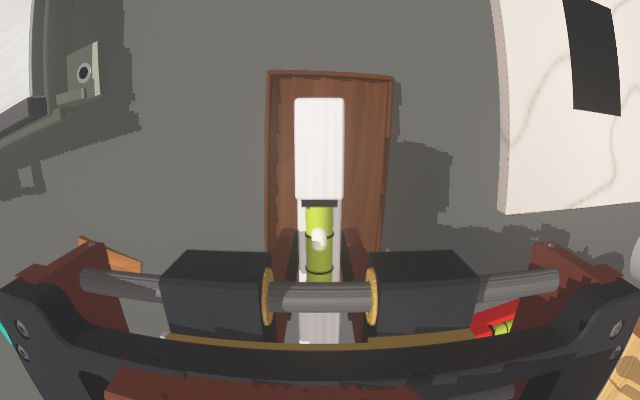

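The last allowed picture shows the tray below, from (267,72) to (393,78) at its far end, with the held level (column 319) over its middle.

{"fn": "play_rows", "kwargs": {
  "motion": [0, 0, 0, -3, 0, 0, 0, 0, -5, 0, 0, 0, 0, -6, 0, 0, 0, 0, -6, 0, 0, 0, 0, -6, 0]
}}

```text
clock: 25.8
tool_pos: [0.4724, -0.4218, 0.0524]
tcp_rot: [[0.998, -0.058, 0.002], [-0.058, -0.998, -0.002], [0.002, 0.001, -1.0]]
wrist_force: [0.2, -0.6, -2.5]
gripper_width: 0.0236
grasp_force: 25.0
```

Next I go down 2.5 cm to about z = 0.027.

{"fn": "play_rows", "kwargs": {
  "motion": [0, 0, 0, -1, 0, 0, 0, 0, -2, 0, 0, 0, 0, -2.3, 0, 0, 0, 0, -2.5, 0, 0, 0, 0, -2.5, 0, 0, 0, 0, -2.5, 0]
}}

```text
clock: 26.4
tool_pos: [0.4711, -0.4204, 0.0266]
tcp_rot: [[0.998, -0.058, 0.0], [-0.058, -0.998, 0.002], [-0.0, -0.002, -1.0]]
wrist_force: [-2.4, 6.1, 9.6]
gripper_width: 0.0237
grasp_force: 25.0
```

{"fn": "play_rows", "kwargs": {
  "motion": [0, 0, 0, 0.05, 0, 0.5, 0, 0, 0.1, 0, 0.5, 0, 0, 0.1, 0, 0.5, 0, 0, 0.1, 0, 0.5, 0, 0, 0.1, 0, 0.5, 0, 0, 3, 0, 0.5, 0, 0, 8, 0, 0.5, -2, 0, 13, 0, 0.5, -5, 0, 18, 0, 0.5, -7, 0, 22, 0, 0.5, -7, 0, 22, 0, 0.5, -7, 0, 22, 0]
}}

```text
clock: 27.6
tool_pos: [0.4014, -0.4218, 0.247]
tcp_rot: [[0.998, -0.059, 0.003], [-0.059, -0.998, -0.001], [0.003, 0.001, -1.0]]
wrist_force: [0.2, 0.2, -0.7]
gripper_width: 0.0437
grasp_force: 0.0
```

Run:
```python
from h import *
s=monitor.state();print(s['tool_pos'],s['wrist_force'],s['gripper_width'])
def box(p,m,z,fish):
    n,l,st,c=cv2.connectedComponentsWithStats(m.astype(np.uint8))
    for i in np.argsort(-st[1:,4])[:3]+1:
        ys,xs=np.nonzero(l==i);w=np.array([hit(p,u,v,z,fish)[:2] for u,v in zip(xs,ys)]);r=cv2.minAreaRect(np.float32(w*1000));print(st[i],np.round(r[0]),np.round(r[1]),round(r[2],1))
t=viewer.grab_frame('top');h=cv2.cvtColor(t['frame'],cv2.COLOR_RGB2HSV)
wh=(h[...,1]<50)&(h[...,2]>150);wh|=(h[...,0]>22)&(h[...,0]<50)&(h[...,1]>120);wh[:160]=0;wh[250:]=0;wh[:,:405]=0;wh[:,455:]=0
print('level');box(t,wh,.042,False)
br=(h[...,1]>100)&(h[...,2]>80)&(h[...,0]<25);br[:150]=0;br[250:]=0;br[:,:150]=0;br[:,365:]=0
print('wood');box(t,br,.015,False)
for l in('composing_stick','quoin_key','thin_wedge','level','wedge'):print(l,[(np.round(q['xy']),round(q['score'],2)) for q in viewer.look_for(t,l)[:2]])
# lug holes shift vs start
o=cv2.imread('pics/top.png',0).astype(np.float32);n=cv2.cvtColor(t['frame'],cv2.COLOR_RGB2GRAY).astype(np.float32)
for u,v in((203,176),(200,119),(345,107),(351,164)):print(cv2.phaseCorrelate(o[v-14:v+14,u-14:u+14].copy(),n[v-14:v+14,u-14:u+14].copy()))
```

```text
[ 0.40140726 -0.42177023  0.24703732] [ 0.18990544  0.19895115 -0.66613862] 0.043705829285500895
level
[ 405  217   50   33 1037] [ 402. -422.] [142.  91.] 88.7
[423 182  11  30 270] [ 507. -422.] [29. 84.] 87.5
[451 212   4   3   6] [ 457. -491.] [ 3. 10.] 25.0
wood
[191 220  40  27 556] [416. 209.] [ 44. 107.] 20.8
[327 223  31  17 254] [ 414. -174.] [88. 24.] 70.3
[181 172  16  12 173] [581. 274.] [33. 44.] 0.4
composing_stick [(array([161., 250.]), 0.71)]
quoin_key []
thin_wedge [(array([339., 231.]), 0.51)]
level [(array([494., 261.]), 0.62), (array([428., 198.]), 0.55)]
wedge [(array([205., 280.]), 0.93), (array([186., 177.]), 0.5)]
((-0.16221232613594339, -0.4421241064989907), 0.9438625547620986)
((0.16028408799432725, -0.061369888178157694), 0.9866545322206285)
((0.08848583895212414, 0.13324714254295067), 1.0592341815100776)
((0.15341667306473283, -0.09450045311065836), 0.9147696810298496)
```

```bash
python3 -c "
from h import *
print(order.sign_off())"
```

```text
the job is handed in; nothing more can be done
None
```

The job is handed in (no verdict came back): the thick wedge carries the low corner with its toe about 71 mm under the lug, and the bubble was centred between its lines after I let go. The level is back in its tray, the press stayed put, and the thin wedge, bar and composing stick checked unmoved; the key was out of view in that last check, but the arm never went near it.

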